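Turn up the tracing light by swiping its arc strip

TASK

Turn up the tracing light on the artist's bench: with your fingertips together, press the green button in the middle of the white console fully down and let it come up, then set your fingertips lightly on the smallest yellow dot of the black arc-shaped strip and follow the strip over every dot to the largest one without lifting off on the way. Finish still holding your fingertips on the largest dot, lightly pressing the strip down. Be gentle, do not pick up or shove the console, and leave everything around it where it is.

Things in the scene. Friction and masses are not known exactly. Their poses are not given: they have to be found in the camera images.
- console: white square dimmer console of a tracing light pad, 220 x 220 x 30 mm, 1.6 kg, standing loose on rubber feet, turned any way round. Origin: centre of its underside; z up. Its flat deck is 30 mm above the table. On the deck: a green power button in the middle and, around it, a black rubber touch strip bent into an arc
- power (a joint): travel of the green power button, 0 = up, 0.006 m = fully down; sprung, fully down takes 5 N, comes up again by itself
- power_top (a point): centre of the button's round top (28 mm across, 52 mm above the table when up), on the vertical line through the console's centre; the button is pressed straight down
- strip (a joint): how far the whole touch strip is pressed down, 0 = up, 0.006 m = at its stop; sprung, about 0.6 N to start moving and 3.6 N at the stop, so 2 to 4 mm is a light touch; it comes up by itself
- dot0 (a point): yellow dot number 0 of 0 to 6 (smallest dot, start of the swipe), 5 mm across, on the top face of the black strip (moves down with it), at (-13.0, -73.9) mm in the console's x, y and 39 mm above the table. The strip is 26 mm wide, stands 9 mm above the deck, and its centre line is an arc of radius 75 mm about the console's centre, from -100 to +100 degrees counterclockwise from the console's x axis, with rounded ends; the dots grow along it, one every 33.3 degrees (44 mm)
- dot1 (a point): yellow dot number 1 of 0 to 6, 8 mm across, on the top face of the black strip (moves down with it), at (29.7, -68.9) mm in the console's x, y and 39 mm above the table. 
- dot2 (a point): yellow dot number 2 of 0 to 6, 11 mm across, on the top face of the black strip (moves down with it), at (62.7, -41.2) mm in the console's x, y and 39 mm above the table. 
- dot3 (a point): yellow dot number 3 of 0 to 6, 14 mm across, on the top face of the black strip (moves down with it), at (75.0, 0.0) mm in the console's x, y and 39 mm above the table. 
- dot4 (a point): yellow dot number 4 of 0 to 6, 17 mm across, on the top face of the black strip (moves down with it), at (62.7, 41.2) mm in the console's x, y and 39 mm above the table. 
- dot5 (a point): yellow dot number 5 of 0 to 6, 20 mm across, on the top face of the black strip (moves down with it), at (29.7, 68.9) mm in the console's x, y and 39 mm above the table. 
- dot6 (a point): yellow dot number 6 of 0 to 6 (largest dot, end of the swipe), 22 mm across, on the top face of the black strip (moves down with it), at (-13.0, 73.9) mm in the console's x, y and 39 mm above the table. 
- eraser: white and blue eraser 42 x 20 x 12 mm lying on the console's deck near the open side of the arc; origin under its centre; leave alone
- ink: amber ink jar with black cap, 40 mm across, 60 mm tall, standing on the table beside the console; origin under its centre; leave alone
- sponge: green sponge block 90 x 60 x 30 mm; origin under its centre; leave alone
- water: empty glass tumbler 70 mm across, 85 mm tall; origin under its centre; leave alone
- paint_a: paint jar with red cap, 52 mm across, 70 mm tall; origin under its centre; leave alone
- paint_b: paint jar with orange cap, 52 mm across, 70 mm tall; origin under its centre; leave alone

How it is judged:
On the way, in this order (a step that is already met when the one before it is completed fails the run):
1. the green button is pressed fully down by the fingertips (4 of its 6 mm or more) (value of joint power above 0.004 m and contact force between the fingers and console above 0.5 N and horizontal distance between the grasp point and power_top below 0.025 m), for 0.04 s.
2. then the fingertips rest on dot 0: the grasp point within 14 mm sideways of it, the strip pressed down more than 0.4 mm and the button up again (horizontal distance between the grasp point and dot0 below 0.014 m and value of joint strip above 0.0004 m and contact force between the fingers and console above 0.1 N and value of joint power below 0.001 m), for 0.05 s.
3. then the fingertips rest on dot 1: the grasp point within 14 mm sideways of it, the strip pressed down more than 0.4 mm (horizontal distance between the grasp point and dot1 below 0.014 m and value of joint strip above 0.0004 m and contact force between the fingers and console above 0.1 N), for 0.05 s.
4. then the fingertips rest on dot 2: the grasp point within 14 mm sideways of it, the strip pressed down more than 0.4 mm (horizontal distance between the grasp point and dot2 below 0.014 m and value of joint strip above 0.0004 m and contact force between the fingers and console above 0.1 N), for 0.05 s.
5. then the fingertips rest on dot 3: the grasp point within 14 mm sideways of it, the strip pressed down more than 0.4 mm (horizontal distance between the grasp point and dot3 below 0.014 m and value of joint strip above 0.0004 m and contact force between the fingers and console above 0.1 N), for 0.05 s.
6. then the fingertips rest on dot 4: the grasp point within 14 mm sideways of it, the strip pressed down more than 0.4 mm (horizontal distance between the grasp point and dot4 below 0.014 m and value of joint strip above 0.0004 m and contact force between the fingers and console above 0.1 N), for 0.05 s.
7. then the fingertips rest on dot 5: the grasp point within 14 mm sideways of it, the strip pressed down more than 0.4 mm (horizontal distance between the grasp point and dot5 below 0.014 m and value of joint strip above 0.0004 m and contact force between the fingers and console above 0.1 N), for 0.05 s.
8. then the fingertips rest on dot 6: the grasp point within 14 mm sideways of it, the strip pressed down more than 0.4 mm (horizontal distance between the grasp point and dot6 below 0.014 m and value of joint strip above 0.0004 m and contact force between the fingers and console above 0.1 N), for 0.05 s.
At the end, for the whole second after the job is handed in: The fingertips still rest on the largest dot (grasp point within 14 mm sideways of it, strip pressed down more than 0.4 mm, less than 20 N), the button is up, and the console is at rest within 20 mm of where it stood (all of step 8 and value of joint power below 0.001 m and distance of console from where it was at the start of the episode below 0.02 m and linear speed of console below 0.02 m/s and contact force between the fingers and console below 20 N); the arm keeps its last pose, push and grip.
It fails at once if lifting off on the way: the fingertips are close above one of the inner dots 1 to 5 (grasp point within 16 mm sideways and 30 mm above it) while the strip is up (value of joint strip below 0.0002 m and ((horizontal distance between the grasp point and dot1 below 0.016 m and z of the grasp point in the frame of dot1 below 0.03 m) or (horizontal distance between the grasp point and dot2 below 0.016 m and z of the grasp point in the frame of dot2 below 0.03 m) or (horizontal distance between the grasp point and dot3 below 0.016 m and z of the grasp point in the frame of dot3 below 0.03 m) or (horizontal distance between the grasp point and dot4 below 0.016 m and z of the grasp point in the frame of dot4 below 0.03 m) or (horizontal distance between the grasp point and dot5 below 0.016 m and z of the grasp point in the frame of dot5 below 0.03 m))).
It fails at once if pressing harder than 20 N on the strip (value of joint strip above 0.0004 m and contact force between the fingers and console above 20 N).
It fails at once if pressing harder than 40 N anywhere on the console (contact force between the fingers and console above 40 N).
It fails at once if the console is shoved or carried more than 20 mm, lifted or tipped (distance of console from where it was at the start of the episode above 0.02 m or height (world z) of console above 0.008 m or angle between console's own z axis and vertical above 0.1 rad).
It fails at once if a bystander is moved more than 25 mm (distance of any of eraser, ink, sponge, water, paint_a, paint_b from where it was at the start of the episode above 0.025 m).
It also fails if it takes over 48 s, if anything falls off the work surface, if the arm or the gripper's body presses on something with over 40 N, if the wrist force passes 120 N, or if a joint passes its speed limit or range.

ROBOT

A 7-joint arm with a two-finger parallel gripper is mounted at the origin on the work surface. World frame = base frame: x ahead of the robot, y to its left, z up, the work surface at z = 0. Lengths are in m, angles in rad, forces in N, time in s.
With the tool pointing down it reaches from about 0.375 to 0.925 m from the base axis. Payload 3.1 kg.
Tool frame: the origin (TCP) lies midway between the tips of the shut fingers; the grasp point (between the pads) lies 19 mm behind it; z points along the fingers, y is the line along which they close (so a half turn about z gives the same grasp; the last joint's range is limited). The gripper opens to 85 mm and grips with 20 to 120 N. Pads are 22 mm wide; open, the fingers measure 114 mm over their backs; the gripper's body (76 mm by 85 mm) begins 54 mm behind the grasp point. The pads swing forward as they close: fully open they stand 13 mm farther back than shut.
Start: joints at [-1.409, 0.383, 0.044, 1.598, -0.018, 1.161, -0.05], TCP at [0.167, 0.628, 0.204] pointing down, gripper open.
Joint ranges: [-2.61, 2.61], [-0.41, 2.15], [-1.48, 1.57], [0, 2.5], [-1.57, 4.71], [0.05, 1.97], [-2.85, 2.85]. Speed limits (rad/s): [2.79, 2.79, 3.14, 3.14, 3.14, 3.14, 3.14].

INTERFACE

Orientations are given as a unit quaternion [x, y, z, w].
In Python, from bench import * gives the robot as it stands.
- The arm moves only by the shell command python3 -m jog 'ROWS'. ROWS is JSON, a list of rows, each a list of 3 entries, a list of its own where there are three numbers: the shift along the tool's x, y, z in m, then the turn, a rotation vector about the tool's x, y, z in rad, then the closure, from 0 (fully open) to 1 (shut). A call has 1 to 20 rows; each row shifts and turns the commanded pose from where the row before left it, along the tool's axes as they then stand; what a row does not reach is not made up. A row lasts 1/10 s, in which the tool goes at most 50 mm and 8.59 degrees, less where a joint would pass 70% of its speed; a pose out of reach is approached as far as the arm can. A call is refused whole if a number of a shift passes 0.05 or a number of a turn 0.15, either way. A call with a gripper value outside its range is refused whole. The fingers move at their own pace and stop on an object; the grip force is fixed at half the most. Time passes only in rows, so rows that do not move let the fingers close. It gives the time, the measured TCP pose, the force, the opening and the grip force at its end, in the units of the state.
- state(): the state, without advancing time (a new reading comes with each control period).
- read_camera(name): name is "scene" or "top" or "wrist"; returns a dict with "pixels" (400x640x3 uint8, red, green, blue), "camera_matrix" (3x3 intrinsics, pixels), "origin" and "rotation" of the camera in the world; the wrist camera has in their place "T_tool_cam" (4x4, takes a point from camera to tool coordinates, whose origin is the TCP and whose axes are the flange's). Camera axes: x right, y down, z forward; pixel columns grow to the right and rows downward; lengths in m; the calibration is good to about 2 mm. A picture is of the moment at which its call begins: read the wrist's pose just before it. There is no depth.
- sign_off(): hands the job in; it is judged then, once.
The state is a dict: "clock": time; "joints": joint angles; "qvel": joint speeds; "joint_efforts": joint torques, N m; "position": TCP position; "eef_rot": TCP orientation; "ft_force": force on the tool from outside, world axes, zero at the start; "torque": the same for the moment, N m; "gripper_width": finger opening in m; "grasp_force": force on a finger pad.
Only numpy, scipy, OpenCV 4.12 (cv2) and the standard library are available. Lean on these libraries where they do the work, as an engineer would, in place of code of your own. Each camera call takes 0.05 s, during which the arm holds its last target. There are 200 camera calls.

## Working session

There is one attempt and no reset: what is moved stays moved. The work goes in short steps, Python scripts to look and compute and a shell command to move; the robot and the scene stay as the last step left them, time stands still between calls to the robot, and variables do not carry over. Pictures are saved under pics/ and viewed, at most 10 in all, crops included, and the job is handed in when it is done.

```bash
mkdir -p pics
python3 - <<'E'
from bench import *
import cv2
s=state();print(s)
for n in("top","scene"):
    c=read_camera(n);cv2.imwrite(f"pics/{n}0.png",c["pixels"][:,:,::-1]);print(n,c["camera_matrix"],c["origin"],c["rotation"])
E
```

```text
{'clock': 0.0, 'joints': array([-1.4087935 ,  0.38386528,  0.04384417,  1.59962415, -0.01790262,
        1.16117761, -0.04989237]), 'qvel': array([ 1.22778804e-04, -2.02077012e-04,  1.95253869e-03,  7.54811721e-04,
       -4.25980791e-05,  1.71081767e-03,  6.52790503e-04]), 'joint_efforts': array([-1.24568669e-04, -4.33444762e+01,  1.02460843e+00, -2.49511600e+01,
        1.06354538e-02,  1.11018238e-02,  1.98330116e-05]), 'position': array([0.16672894, 0.62718066, 0.20254461]), 'eef_rot': array([ 1.29498569e-01,  9.91578702e-01, -1.33708671e-03, -1.00550306e-04]), 'ft_force': array([0.18098022, 0.01106041, 0.20072189]), 'torque': array([-0.00336383, -0.06203737, -0.03162345]), 'grasp_force': 0.0, 'gripper_width': 0.08532536747612708}
top [[362.97492712   0.         320.62340727]
 [  0.         362.97492712 195.12279614]
 [  0.           0.           1.        ]] [0.33909319 0.00756322 0.97489906] [-0.68348448  0.72183409 -0.07766658  0.07597637]
scene [[448.68546522   0.         311.80261193]
 [  0.         448.68546522 204.37734936]
 [  0.           0.           1.        ]] [1.01655895 0.58060375 0.97104774] [ 0.31475752  0.88753282 -0.31580579 -0.11610299]
```

View pics/top0.png

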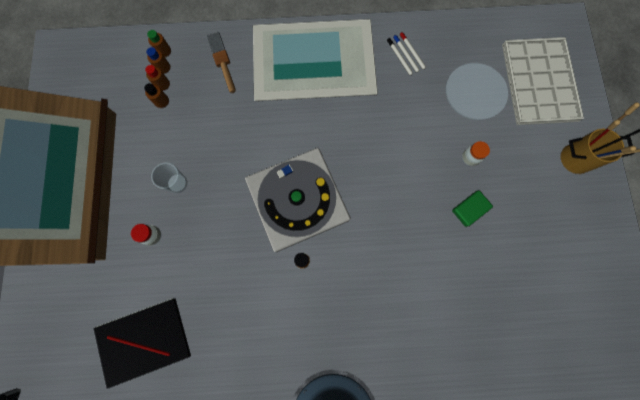

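View pics/scene0.png

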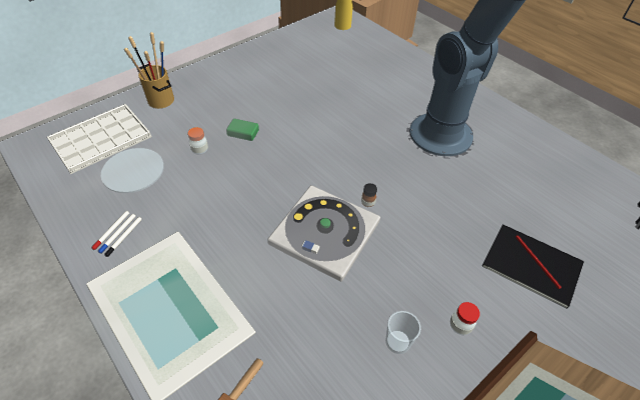

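The top view shows the console with its green button at about (297,197). Its dots run from small at about (269,203) round the bottom to large at about (320,182). The ink jar is at (302,260). Now I'll fit the pose from the yellow blobs in both views.

```bash
cat > h.py <<'E'
import numpy as np,cv2
from scipy.spatial.transform import Rotation as R
from scipy.optimize import least_squares
A=np.radians(-100+33.333*np.arange(7)); DOTS=np.c_[75e-3*np.cos(A),75e-3*np.sin(A),np.full(7,.039)]
def world(p):
    c,s=np.cos(p[2]),np.sin(p[2]); D=DOTS.copy()
    D[:,:2]=DOTS[:,:2]@np.array([[c,s],[-s,c]])+p[:2]; return D
def ray(c,uv,z,o=None,M=None):
    o=c["origin"] if o is None else o; M=R.from_quat(c["rotation"]).as_matrix() if M is None else M
    d=M@np.linalg.inv(c["camera_matrix"])@np.r_[uv,1]; return o+d*(z-o[2])/d[2]
def blobs(img,lo,hi,amin=2):
    m=cv2.inRange(cv2.cvtColor(img,cv2.COLOR_RGB2HSV),lo,hi)
    n,_,st,ce=cv2.connectedComponentsWithStats(m); return [(ce[i],st[i,4]) for i in range(1,n) if st[i,4]>=amin]
E
python3 - <<'E'
from h import *
from bench import *
for n,box in(("top",(240,345,145,250)),("scene",(265,385,180,280))):
    c=read_camera(n)
    f=lambda b:[x for x in b if box[0]<x[0][0]<box[1] and box[2]<x[0][1]<box[3]]
    Y=f(blobs(c["pixels"],(20,120,60),(35,255,255)));G=f(blobs(c["pixels"],(45,120,30),(75,255,255),8))
    for ce,a in Y: print(n,ce.round(1),a,ray(c,ce,.039)[:2].round(4))
    for ce,a in G: print("G",ce.round(1),a,ray(c,ce,.050)[:2].round(4))
    P=np.array([ray(c,ce,.039)[:2] for ce,a in Y])
    from scipy.spatial.distance import cdist
    best=min((least_squares(lambda p:cdist(P,world(p)[:,:2]).min(1),[*P.mean(0),y]) for y in np.arange(-3,3.2,.5)),key=lambda r:r.cost)
    print(n,best.x.round(4),best.cost,best.fun.round(4));print(world(best.x)[:,:2].round(4).tolist())
E
```

```text
top [320.  181.5] 60 [ 0.5832 -0.0007]
top [324.6 196.5] 53 [ 0.5416 -0.0105]
top [268.4 203.2] 5 [0.5318 0.1379]
top [320. 212.] 39 [0.501  0.0038]
top [276. 217.] 9 [0.4941 0.119 ]
top [307.3 222.4] 29 [0.4754 0.0382]
top [290.8 224.2] 20 [0.4729 0.081 ]
G [295.9 196. ] 102 [0.5449 0.0643]
top [0.5456 0.0642 3.4951] 3.5285745347276463e-07 [0.0003 0.0001 0.0004 0.0001 0.0005 0.0002 0.0004]
[[0.5323, 0.138], [0.4939, 0.1185], [0.4726, 0.0812], [0.4752, 0.0382], [0.5011, 0.0039], [0.5416, -0.0107], [0.5834, -0.0006]]
scene [322.9 202.1] 30 [0.5002 0.0058]
scene [307.9 206.1] 44 [ 0.5405 -0.0087]
scene [338.6 205.3] 17 [0.4747 0.0409]
scene [298. 216.] 51 [0.5819 0.0011]
scene [350.  214.5] 6 [0.4721 0.0832]
scene [353.8 227.4] 5 [0.4929 0.1207]
scene [347.5 240. ] 2 [0.532  0.1398]
scene [ 0.5448  0.0661 -2.7928] 4.359229479657417e-07 [0.0002 0.0001 0.0005 0.0004 0.0003 0.0005 0.0002]
[[0.5318, 0.14], [0.4934, 0.1207], [0.4719, 0.0834], [0.4744, 0.0405], [0.5, 0.006], [0.5405, -0.0088], [0.5823, 0.0011]]
```

Both views agree within 2 mm: centre (0.545, 0.065), yaw −2.79. Next I close the fingers and travel high to above the button.

```bash
python3 -m jog '[[[-0.0255,-0.0223,0],[0,0,0],1],[[-0.0255,-0.0223,0],[0,0,0],1],[[-0.0255,-0.0223,0],[0,0,0],1],[[-0.0255,-0.0223,0],[0,0,0],1],[[-0.0255,-0.0223,0],[0,0,0],1],[[-0.0255,-0.0223,0],[0,0,0],1],[[-0.0255,-0.0223,0],[0,0,0],1],[[-0.0255,-0.0223,0],[0,0,0],1],[[-0.0255,-0.0223,0],[0,0,0],1],[[-0.0255,-0.0223,0],[0,0,0],1],[[-0.0255,-0.0223,0],[0,0,0],1],[[-0.0255,-0.0223,0],[0,0,0],1],[[-0.0255,-0.0223,0],[0,0,0],1],[[-0.0255,-0.0223,0],[0,0,0],1],[[-0.0255,-0.0223,0],[0,0,0],1],[[-0.0255,-0.0223,0],[0,0,0],1],[[-0.0255,-0.0223,0],[0,0,0],1],[[-0.0255,-0.0223,0],[0,0,0],1],[[-0.0255,-0.0223,0],[0,0,0],1],[[-0.0255,-0.0223,0],[0,0,0],1]]'
cat >> h.py <<'E'
C=np.array([.5452,.0652,-2.791]) 
def rel(s,t):
    "tool-axes shift from the measured TCP to world point t"
    return (R.from_quat(s["eef_rot"]).inv().apply(np.array(t)-s["position"])*1e3).round(1)
E
python3 - <<'E'
from h import *
from bench import *
s=state();print(s["position"],s["eef_rot"],s["ft_force"],s["joints"].round(2),rel(s,[*C[:2],.062]))
c=read_camera("wrist");cv2.imwrite("pics/w1.png",c["pixels"][:,:,::-1])
T=c["T_tool_cam"];M=R.from_quat(s["eef_rot"]).as_matrix();o=s["position"]+M@T[:3,3];M=M@T[:3,:3]
for ce,a in blobs(c["pixels"],(20,120,60),(35,255,255),20): print("Y",ce.round(),a,ray(c,ce,.039,o,M)[:2].round(4))
for ce,a in blobs(c["pixels"],(45,120,30),(75,255,255),40): print("G",ce.round(),a,ray(c,ce,.052,o,M)[:2].round(4))
E
```

```text
clock: 2.2
position: [0.5457, 0.065, 0.2039]
eef_rot: [0.129, 0.992, 0.0, -0.0]
ft_force: [-0.5, 0.4, 0.0]
gripper_width: -0.0001
grasp_force: 0.0
[0.54572736 0.06503983 0.20390378] [ 1.29397763e-01  9.91592763e-01  9.27726882e-05 -5.63533931e-05] [-0.52328407  0.40345614  0.02150913] [-0.65  0.21  0.51  1.86 -0.11  1.1   1.22] [  0.5  -0.  141.9]
Y [318. 102.] 153 [0.4727 0.081 ]
Y [278. 116.] 225 [0.4753 0.038 ]
Y [359. 114.] 84 [0.4943 0.1181]
Y [254. 149.] 279 [0.5009 0.0038]
Y [385. 145.] 40 [0.5324 0.1376]
Y [254. 188.] 324 [ 0.5414 -0.0106]
Y [274. 220.] 342 [ 5.824e-01 -4.000e-04]
G [321. 176.] 538 [0.5442 0.0647]
```

View pics/w1.png

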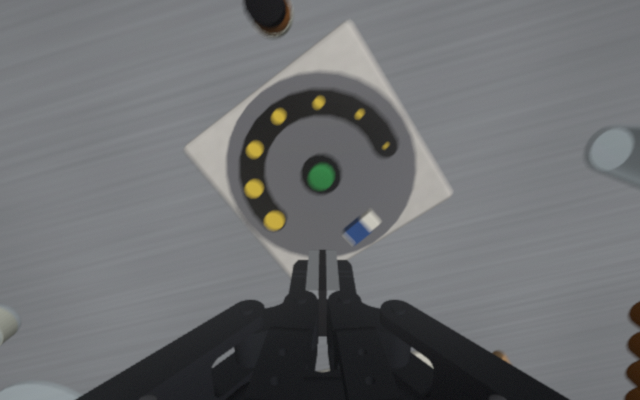

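The wrist view shows the green button at (321,176) and all the dots, and its positions agree with the fit to about 1 mm. I'll descend now and press to about z = 0.047.

```bash
python3 -m jog '[[[0,0,0.03],[0,0,0],1],[[0,0,0.03],[0,0,0],1],[[0,0,0.03],[0,0,0],1],[[0,0,0.03],[0,0,0],1],[[0,0,0.01],[0,0,0],1],[[0,0,0.01],[0,0,0],1],[[0,0,0.003],[0,0,0],1],[[0,0,0.003],[0,0,0],1],[[0,0,0.003],[0,0,0],1],[[0,0,0.003],[0,0,0],1],[[0,0,0.002],[0,0,0],1],[[0,0,0],[0,0,0],1],[[0,0,0],[0,0,0],1]]'
```

```text
clock: 3.55
position: [0.5454, 0.0662, 0.0501]
eef_rot: [0.13, 0.992, 0.0, 0.0]
ft_force: [-0.1, 0.4, -0.5]
gripper_width: 0.0001
grasp_force: 0.0
```

```bash
python3 -m jog '[[[0,0,0.001],[0,0,0],1],[[0,0,0.001],[0,0,0],1],[[0,0,0.001],[0,0,0],1],[[0,0,0],[0,0,0],1],[[0,0,0],[0,0,0],1]]'
```

```text
clock: 4.05
position: [0.5452, 0.0661, 0.0469]
eef_rot: [0.13, 0.992, -0.0, -0.0]
ft_force: [-0.4, 0.5, -0.6]
gripper_width: -0.0001
grasp_force: 0.0
```

```bash
python3 -m jog '[[[0,0,0.001],[0,0,0],1],[[0,0,0.001],[0,0,0],1],[[0,0,0],[0,0,0],1],[[0,0,0],[0,0,0],1]]'
python3 - <<'E'
from h import *
from bench import *
s=state();print(s["position"],s["ft_force"],s["torque"])
E
```

```text
clock: 4.45
position: [0.5453, 0.0662, 0.0449]
eef_rot: [0.13, 0.992, -0.0, -0.0]
ft_force: [-0.1, -0.9, -0.6]
gripper_width: -0.0005
grasp_force: 0.0
[0.54526488 0.06616803 0.04492279] [-0.14436148 -0.94808752 -0.56233623] [0.01643183 0.01991954 0.01225216]
```

Run:
```python
from h import *
from bench import *
c=read_camera("wrist");s=read_camera("scene")
a=c["pixels"][:,:,::-1];b=cv2.resize(s["pixels"][150:300,220:440,::-1],(640,436))
cv2.imwrite("pics/w2.png",cv2.resize(cv2.vconcat([cv2.resize(a[150:],(640,250)),b[:340]]),(640,590)))
```

```text
(no output)
```

View pics/w2.png

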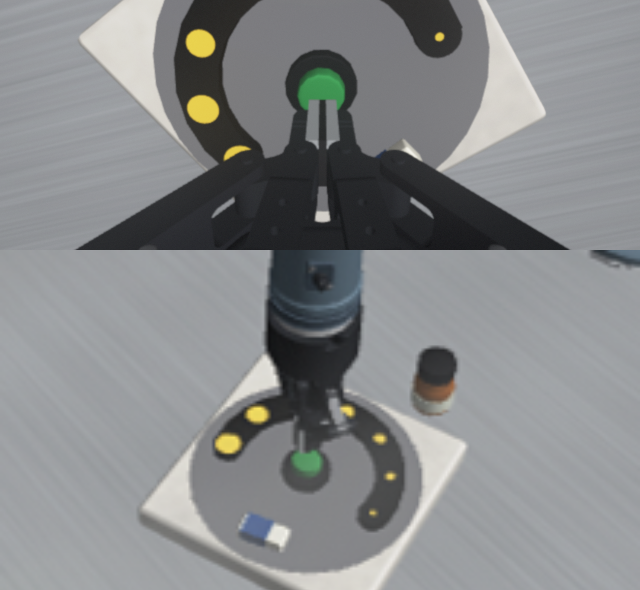

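The tips cover the rear half of the green button, but the force reading shows no contact. I'll check the heights by projection before going deeper.

Run:
```python
from h import *
from bench import *
s=state();c=read_camera("wrist");T=c["T_tool_cam"];M0=R.from_quat(s["eef_rot"]).as_matrix();o=s["position"]+M0@T[:3,3];M=M0@T[:3,:3];K=c["camera_matrix"]
def pr(P): p=K@(M.T@(np.array(P)-o));return (p[:2]/p[2]).round(1)
print("tcp",pr(s["position"]))
for z in(.040,.046,.052):print(z,pr([.5450,.0647,z]))
W=world([.545,.0647,-2.79])
for i in(0,3,4,5,6):print(i,pr(W[i]))
for ce,a in blobs(c["pixels"],(20,120,60),(35,255,255),60): print("Y",ce.round(1),a)
m=cv2.inRange(cv2.cvtColor(c["pixels"],cv2.COLOR_RGB2HSV),(45,120,30),(75,255,255));y,x=np.nonzero(m);print("G bbox",x.min(),x.max(),y.min(),y.max())
for ang in(0,90,180,270):
    a=np.radians(ang);d=.014*(M0[:,0]*np.cos(a)+M0[:,1]*np.sin(a));print(ang,[pr(np.array([.5450,.0647,z])+d) for z in(.040,.046,.052)])
print(s["ft_force"],s["position"])
```

```text
tcp [321.4 243.1]
0.04 [319.  239.6]
0.046 [318.9 244. ]
0.052 [318.8 248.8]
0 [437.6 188.5]
3 [239.3 135.9]
4 [197.9 195.2]
5 [200.5 261. ]
6 [238.6 312. ]
Y [316.3 107.7] 389
Y [241.4 133.6] 573
Y [393.2 129.3] 203
Y [200.1 192.8] 703
Y [439.  186.2] 71
Y [202.7 258.7] 764
Y [234.5 300.9] 211
G bbox 298 344 218 259
0 [array([318.9, 217.9]), array([318.8, 221.8]), array([318.7, 226. ])]
90 [array([342.2, 239.6]), array([342.8, 244.1]), array([343.5, 248.8])]
180 [array([319. , 260.2]), array([318.9, 265.2]), array([318.8, 270.5])]
270 [array([295.7, 239.5]), array([294.9, 244. ]), array([294. , 248.8])]
[ 0.1877644  -0.04769382  0.41608775] [0.54530451 0.06615264 0.04497688]
```

```bash
for i in 1; do python3 -m jog '[[[0,0,0.001],[0,0,0],1],[[0,0,0],[0,0,0],1],[[0,0,0],[0,0,0],1]]'; done
python3 - <<'E'
from bench import *
s=state();print(s["position"],s["ft_force"],s["torque"],s["joint_efforts"].round(2))
E
```

```text
clock: 4.9
position: [0.5452, 0.0662, 0.0439]
eef_rot: [0.13, 0.992, -0.0, -0.0]
ft_force: [-0.5, 0.3, 0.1]
gripper_width: -0.0002
grasp_force: 0.0
[0.54522207 0.06615758 0.04390012] [-0.54941994  0.32614496  0.14557926] [ 0.02158363 -0.02890878 -0.05867663] [-0.000e+00 -3.582e+01  5.090e+00 -1.871e+01  1.000e-02  0.000e+00
  0.000e+00]
```

```bash
python3 -m jog '[[[0,0,0.001],[0,0,0],1],[[0,0,0],[0,0,0],1],[[0,0,0],[0,0,0],1]]'
python3 - <<'E'
from bench import *
s=state();print(s["position"],s["ft_force"],s["torque"],s["joint_efforts"].round(2))
E
```

```text
clock: 5.2
position: [0.5452, 0.0662, 0.0429]
eef_rot: [0.129, 0.992, -0.0, -0.0]
ft_force: [0.7, -0.6, -0.4]
gripper_width: -0.0003
grasp_force: 0.0
[0.54523387 0.06615318 0.04290682] [ 0.72240694 -0.59703471 -0.44543241] [ 0.04044101 -0.01330619 -0.07070158] [-0.000e+00 -3.586e+01  5.100e+00 -1.867e+01  1.000e-02  0.000e+00
  0.000e+00]
```

Run:
```python
from h import *
from bench import *
s=state();p=s["position"];out=[]
for n in("scene","top"):
    c=read_camera(n);M=R.from_quat(c["rotation"]).as_matrix()
    def pr(P): q=c["camera_matrix"]@(M.T@(np.array(P)-c["origin"]));return q[:2]/q[2]
    u0=pr([.545,.065,.05]).round().astype(int)-[30,30]
    a=cv2.resize(c["pixels"][u0[1]:u0[1]+60,u0[0]:u0[0]+60,::-1],(400,400),interpolation=cv2.INTER_CUBIC)
    f=lambda P:tuple(int(v) for v in ((pr(P)-u0+.5)*400/60))
    cv2.drawMarker(a,f(p),(0,0,255),0,12,1)
    for z,col in((.052,(255,255,0)),(.046,(255,0,255))):
        t=np.linspace(0,6.28,40);cv2.polylines(a,[np.array([f([.545+.014*np.cos(k),.065+.014*np.sin(k),z]) for k in t])],True,col,1)
    out.append(a)
cv2.imwrite("pics/s3.png",cv2.hconcat(out))
```

```text
(no output)
```

View pics/s3.png

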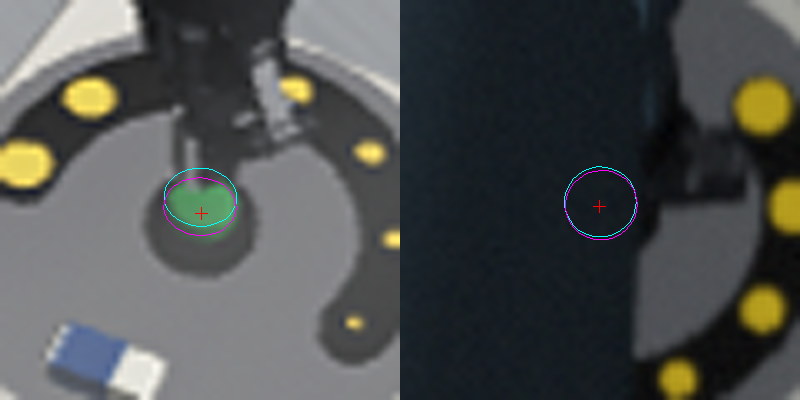

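Run:
```python
from h import *
from bench import *
a=cv2.imread("pics/scene0.png")[:,:,::-1];b=read_camera("scene")["pixels"]
for n,i in(("before",a),("now",b)):
    i=i.astype(int);g=i[210:242,:,1]-i[210:242,:,0]
    for u in(322,325,328):print(n,u,g[:,u].tolist())
print(state()["ft_force"])
for i in (a,b):
    for ce,ar in blobs(i,(20,120,60),(35,255,255)):
        if 265<ce[0]<385 and 180<ce[1]<280:print(ce.round(1),ar)
```

```text
before 322 [1, 0, 1, 0, 1, 0, 0, -1, 18, 57, 61, 60, 58, 57, 53, 26, 14, 11, -1, 0, 1, 1, 1, 1, 1, 1, 1, 1, 0, 1, 0, 1]
before 325 [0, 1, 0, 1, 0, 0, -1, 1, 49, 63, 61, 60, 59, 58, 58, 56, 34, 24, 9, 1, 1, 1, 1, 1, 0, 0, 0, 1, 0, 1, 0, 0]
before 328 [0, 1, 0, 1, 1, 0, 0, -1, 7, 57, 66, 63, 62, 61, 62, 57, 39, 21, -1, 1, 1, 0, 1, 1, 1, 1, 0, 1, 1, 1, 1, 1]
now 322 [1, 1, 1, 1, 0, 1, 1, 0, 2, 25, 60, 64, 61, 61, 55, 28, 15, 12, 0, 0, 1, 1, 1, 0, 0, 0, 1, 0, 1, 0, 0, 1]
now 325 [0, 1, 0, 1, 2, 0, 1, 0, 0, 2, 34, 66, 63, 62, 62, 59, 36, 25, 9, -1, 1, 1, 1, 1, 1, 1, 1, 1, 0, 0, 1, 0]
now 328 [1, 1, 1, 1, 1, 1, 1, 1, 4, 37, 72, 67, 65, 64, 66, 60, 42, 22, -1, 1, 0, 1, 1, 1, 1, 0, 0, 1, 1, 1, 1, 0]
[ 0.3529865   0.69479143 -0.16567097]
[322.9 202.1] 30
[307.9 206.1] 44
[338.6 205.3] 17
[298. 216.] 51
[349.7 214.4] 7
[353.8 227.4] 5
[347.5 240. ] 2
[308. 206.] 45
[339.3 204.6] 14
[298. 216.] 51
[349.7 214.4] 7
[353.8 227.4] 5
[347.5 240. ] 2
```

The button has not moved: the scene image shows the tips still ending above it, so the true tip ends sit higher than the reported TCP. I'll keep descending gently while watching the force.

```bash
python3 -m jog '[[[0,0,0.002],[0,0,0],1],[[0,0,0.001],[0,0,0],1],[[0,0,0.001],[0,0,0],1],[[0,0,0],[0,0,0],1]]'
```

```text
clock: 5.75
position: [0.5451, 0.0661, 0.0387]
eef_rot: [0.13, 0.992, -0.0, -0.0]
ft_force: [-0.7, -0.6, 0.2]
gripper_width: -0.0
grasp_force: 0.0
```

```bash
python3 -m jog '[[[0,0,0.001],[0,0,0],1],[[0,0,0.001],[0,0,0],1],[[0,0,0],[0,0,0],1]]'
```

```text
clock: 6.05
position: [0.5451, 0.0661, 0.0368]
eef_rot: [0.13, 0.992, -0.0, -0.0]
ft_force: [0.3, -0.3, 0.5]
gripper_width: 0.0
grasp_force: 0.0
```

```bash
python3 -m jog '[[[0,0,0.001],[0,0,0],1],[[0,0,0.001],[0,0,0],1],[[0,0,0],[0,0,0],1]]'
```

```text
clock: 6.35
position: [0.5451, 0.0662, 0.0348]
eef_rot: [0.13, 0.992, -0.0, -0.0]
ft_force: [-0.7, -0.5, 0.9]
gripper_width: -0.0003
grasp_force: 0.0
```

```bash
python3 -m jog '[[[0,0,0.001],[0,0,0],1],[[0,0,0.001],[0,0,0],1],[[0,0,0],[0,0,0],1]]'
```

```text
clock: 6.65
position: [0.5451, 0.0662, 0.0328]
eef_rot: [0.129, 0.992, -0.0, -0.0]
ft_force: [0.2, 0.1, -0.1]
gripper_width: 0.0
grasp_force: 0.0
```

```bash
python3 -m jog '[[[0,0,0.001],[0,0,0],1],[[0,0,0.001],[0,0,0],1],[[0,0,0],[0,0,0],1]]'
```

```text
clock: 6.95
position: [0.5451, 0.0662, 0.0308]
eef_rot: [0.129, 0.992, -0.0, -0.0]
ft_force: [-0.6, -0.1, 0.2]
gripper_width: -0.0001
grasp_force: 0.0
```

Run:
```python
from h import *
from bench import *
a=read_camera("scene")["pixels"][185:255,280:370,::-1]
b=read_camera("wrist")["pixels"][150:330,230:410,::-1]
cv2.imwrite("pics/s4.png",cv2.hconcat([cv2.resize(a,(450,350),interpolation=cv2.INTER_CUBIC),cv2.resize(b,(350,350))]))
i=a[:,:,::-1].astype(int);print((i[25:50,45,1]-i[25:50,45,0]).tolist(),(i[25:50,42,1]-i[25:50,42,0]).tolist())
```

```text
[1, 0, 1, 1, 1, 1, 1, 2, 0, 1, 1, 0, 4, 43, 63, 60, 37, 26, 9, -1, 1, 1, 0, 1, 0] [1, 2, 2, 1, 1, 1, 1, 1, 0, 0, 0, 9, 33, 55, 56, 28, 15, 12, 0, 1, 0, 1, 1, 0, 0]
```

View pics/s4.png

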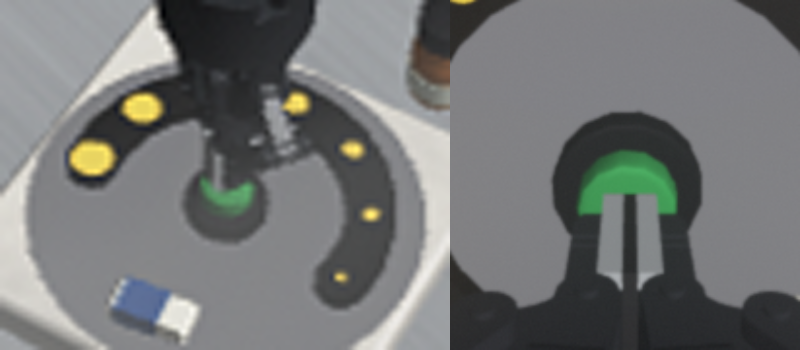

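The button is still up, with its lower edge unchanged. The tips have moved down to row 222.5, so they are now close to its top.

```bash
python3 -m jog '[[[0,0,0.001],[0,0,0],1],[[0,0,0.001],[0,0,0],1],[[0,0,0],[0,0,0],1]]'
```

```text
clock: 7.35
position: [0.5451, 0.0661, 0.0288]
eef_rot: [0.13, 0.992, -0.0, -0.0]
ft_force: [0.8, 0.5, 0.5]
gripper_width: -0.0
grasp_force: 0.0
```

```bash
python3 -m jog '[[[0,0,0.001],[0,0,0],1],[[0,0,0.001],[0,0,0],1],[[0,0,0],[0,0,0],1]]'
```

```text
clock: 7.65
position: [0.5451, 0.0662, 0.0268]
eef_rot: [0.129, 0.992, -0.0, -0.0]
ft_force: [0.4, -0.0, -0.3]
gripper_width: 0.0002
grasp_force: 0.0
```

```bash
python3 -m jog '[[[0,0,0.001],[0,0,0],1],[[0,0,0.001],[0,0,0],1],[[0,0,0],[0,0,0],1]]'
python3 - <<'E'
from bench import *
i=read_camera("scene")["pixels"].astype(int)
for u in(322,325,328):print((i[214:232,u,1]-i[214:232,u,0]).tolist())
E
```

```text
clock: 7.95
position: [0.5453, 0.0662, 0.0249]
eef_rot: [0.13, 0.992, -0.0, -0.0]
ft_force: [-0.0, -0.8, -0.2]
gripper_width: -0.0004
grasp_force: 0.0
[0, 1, 2, 1, 0, 1, 1, 1, 8, 16, 39, 30, 15, 12, 1, 1, 0, 2]
[1, 1, 1, 0, 2, 0, 1, 1, 0, 1, 28, 64, 37, 26, 10, 0, 0, 1]
[1, 2, 1, 0, 2, 0, 0, 1, 2, 26, 69, 61, 42, 21, -1, 0, 1, 1]
```

```bash
python3 -m jog '[[[0,0,0.001],[0,0,0],1],[[0,0,0.001],[0,0,0],1],[[0,0,0],[0,0,0],1]]'
```

```text
clock: 8.3
position: [0.5454, 0.0662, 0.0231]
eef_rot: [0.13, 0.992, 0.0, -0.0]
ft_force: [0.7, -0.1, 1.5]
gripper_width: 0.0001
grasp_force: 1.2
```

```bash
python3 -m jog '[[[0,0,0.001],[0,0,0],1],[[0,0,0.001],[0,0,0],1],[[0,0,0],[0,0,0],1]]'
```

```text
clock: 8.6
position: [0.5454, 0.0662, 0.021]
eef_rot: [0.13, 0.992, 0.0, 0.0]
ft_force: [-0.9, 0.6, 3.5]
gripper_width: -0.0001
grasp_force: 1.8
```

```bash
python3 -m jog '[[[0,0,0.001],[0,0,0],1],[[0,0,0.001],[0,0,0],1],[[0,0,0],[0,0,0],1]]'
python3 - <<'E'
from bench import *
i=read_camera("scene")["pixels"].astype(int)
for u in(322,325,328):print((i[214:232,u,1]-i[214:232,u,0]).tolist())
E
```

```text
clock: 8.9
position: [0.5454, 0.0662, 0.019]
eef_rot: [0.129, 0.992, 0.0, 0.0]
ft_force: [-0.9, 0.2, 4.0]
gripper_width: 0.0
grasp_force: 2.4
[2, 0, 1, 1, 0, 1, 1, 1, 0, 0, 9, 18, 34, 13, -1, 1, 0, 1]
[1, 1, 0, 1, 1, 1, 1, 0, 1, 1, -1, 8, 59, 47, 8, -1, 1, 1]
[1, 2, 1, 2, 1, 1, 0, 0, 0, -1, 9, 66, 64, 24, -2, 0, 1, 1]
```

Contact came at a reported z of about 0.0245, so the tip ends sit about 28 mm above the reported TCP. The button is about 5 mm down at 4 N. I'll press one more millimetre, hold, then lift and move over dot 0.

```bash
python3 -m jog '[[[0,0,0.001],[0,0,0],1],[[0,0,0],[0,0,0],1]]'; python3 -m jog '[[[0,0,-0.005],[0,0,0],1],[[0,0,-0.01],[0,0,0],1],[[0,0,-0.015],[0,0,0],1],[[0,0,-0.01],[0,0,0],1],[[0,0,0],[0,0,0],1]]'
python3 - <<'E'
from h import *
from bench import *
s=state();c=read_camera("wrist");T=c["T_tool_cam"];M0=R.from_quat(s["eef_rot"]).as_matrix();o=s["position"]+M0@T[:3,3];M=M0@T[:3,:3]
for ce,a in blobs(c["pixels"],(20,120,60),(35,255,255),20): print("Y",ce.round(),a,ray(c,ce,.039,o,M)[:2].round(4))
W=world([.5453,.0645,-2.790]);print(W[:,:2].round(4).tolist());print(rel(s,[*W[0,:2],.011]))
d=np.diff(W,axis=0);print((M0.T@d.T).T.round(4))
E
```

```text
clock: 9.15
position: [0.5454, 0.0662, 0.0188]
eef_rot: [0.13, 0.992, 0.0, -0.0]
ft_force: [-2.3, -1.3, 9.1]
gripper_width: 0.0001
grasp_force: 4.8
clock: 9.65
position: [0.5472, 0.0665, 0.0601]
eef_rot: [0.13, 0.992, 0.001, 0.002]
ft_force: [0.7, -0.2, 0.4]
gripper_width: -0.0
grasp_force: 0.0
Y [315. 103.] 340 [0.4711 0.0831]
Y [246. 127.] 505 [0.4737 0.0404]
Y [387. 123.] 177 [0.4924 0.1202]
Y [207. 183.] 621 [0.4993 0.0062]
Y [429. 176.] 66 [0.5304 0.1395]
Y [209. 245.] 683 [ 0.5395 -0.0082]
Y [244. 291.] 636 [0.5793 0.002 ]
[[0.5321, 0.1383], [0.4937, 0.1189], [0.4723, 0.0816], [0.4749, 0.0387], [0.5007, 0.0042], [0.5411, -0.0104], [0.583, -0.0004]]
[33.2 65.5 49.1]
[[ 0.0321 -0.0286 -0.0002]
 [ 0.0111 -0.0416 -0.0001]
 [-0.0136 -0.0408 -0.    ]
 [-0.0338 -0.0267  0.0001]
 [-0.0429 -0.0037  0.0002]
 [-0.0379  0.0204  0.0002]]
```

```bash
python3 -m jog '[[[0.008,0.017,0],[0,0,0],1],[[0.008,0.017,0],[0,0,0],1],[[0.008,0.017,0],[0,0,0],1],[[0.008,0.016,0],[0,0,0],1],[[0,0,0.02],[0,0,0],1],[[0,0,0.01],[0,0,0],1],[[0,0,0.006],[0,0,0],1],[[0,0,0.004],[0,0,0],1],[[0,0,0],[0,0,0],1],[[0,0,0],[0,0,0],1]]'
python3 - <<'E'
from h import *
from bench import *
s=state();c=read_camera("wrist");T=c["T_tool_cam"];M0=R.from_quat(s["eef_rot"]).as_matrix();o=s["position"]+M0@T[:3,3];M=M0@T[:3,:3]
for ce,a in blobs(c["pixels"],(20,120,60),(35,255,255),20): print("Y",ce.round(),a,ray(c,ce,.039,o,M)[:2].round(4))
print(rel(s,[.532,.1385,.0117]))
E
```

```text
clock: 10.7
position: [0.532, 0.1387, 0.0183]
eef_rot: [0.13, 0.992, 0.0, 0.0]
ft_force: [-0.9, -0.4, -0.6]
gripper_width: -0.0007
grasp_force: 0.0
Y [178. 178.] 453 [0.471  0.0836]
Y [ 99. 205.] 661 [0.4737 0.041 ]
Y [265. 200.] 233 [0.4924 0.1207]
Y [ 64. 265.] 787 [0.4993 0.0068]
Y [ 77. 330.] 855 [ 0.5395 -0.0077]
Y [115. 372.] 159 [ 5.73e-01 -4.00e-04]
[ 0.  -0.2  6.6]
```

Laterally on dot 0. Now I'll lower by about 9.5 mm for a roughly 3 mm press.

```bash
python3 -m jog '[[[0,0,0.003],[0,0,0],1],[[0,0,0.002],[0,0,0],1],[[0,0,0.001],[0,0,0],1],[[0,0,0.001],[0,0,0],1],[[0,0,0.001],[0,0,0],1],[[0,0,0.001],[0,0,0],1],[[0,0,0],[0,0,0],1],[[0,0,0],[0,0,0],1]]'
```

```text
clock: 11.55
position: [0.5315, 0.1392, 0.009]
eef_rot: [0.129, 0.992, 0.0, -0.0]
ft_force: [-0.6, 0.1, 2.3]
gripper_width: -0.0003
grasp_force: 1.0
```

Run:
```python
from h import *
from bench import *
s=state();M0=R.from_quat(s["eef_rot"]).as_matrix()
a=np.radians(-100+16.6667*np.arange(13))-2.790
P=np.c_[.5448+.075*np.cos(a),.0655+.075*np.sin(a),np.full(13,s["position"][2])]
print((M0.T@(P[0]-s["position"])*1e3).round(1));print((M0.T@np.diff(P,axis=0).T*1e3/4).T.round(2));print(P[::2,:2].round(4).tolist())
```

```text
[-0.1  0.2 -0. ]
[[ 4.54 -2.99  0.  ]
 [ 3.49 -4.17  0.  ]
 [ 2.15 -4.99  0.  ]
 [ 0.63 -5.4   0.  ]
 [-0.95 -5.35 -0.  ]
 [-2.44 -4.86 -0.  ]
 [-3.73 -3.95 -0.  ]
 [-4.71 -2.72 -0.  ]
 [-5.29 -1.25 -0.  ]
 [-5.43  0.32 -0.  ]
 [-5.11  1.86 -0.  ]
 [-4.36  3.25 -0.  ]]
[[0.5316, 0.1393], [0.4932, 0.1199], [0.4718, 0.0826], [0.4744, 0.0397], [0.5002, 0.0052], [0.5406, -0.0094], [0.5825, 0.0006]]
```

Swiping to dot 1 first, four rows per half segment.

```bash
python3 -m jog '[[[0.0045,-0.003,0],[0,0,0],1],[[0.0045,-0.003,0],[0,0,0],1],[[0.0045,-0.003,0],[0,0,0],1],[[0.0045,-0.003,0],[0,0,0],1],[[0.0035,-0.0042,0],[0,0,0],1],[[0.0035,-0.0042,0],[0,0,0],1],[[0.0035,-0.0042,0],[0,0,0],1],[[0.0035,-0.0042,0],[0,0,0],1],[[0,0,0],[0,0,0],1]]'
```

```text
clock: 12.45
position: [0.4918, 0.1185, 0.0087]
eef_rot: [0.13, 0.992, -0.001, -0.001]
ft_force: [0.2, -0.8, 1.8]
gripper_width: 0.0002
grasp_force: 1.1
```

```bash
python3 -m jog '[[[0.002,-0.005,0],[0,0,0],1],[[0.002,-0.005,0],[0,0,0],1],[[0.002,-0.005,0],[0,0,0],1],[[0.002,-0.005,0],[0,0,0],1],[[0.0006,-0.0054,0],[0,0,0],1],[[0.0006,-0.0054,0],[0,0,0],1],[[0.0006,-0.0054,0],[0,0,0],1],[[0.0006,-0.0054,0],[0,0,0],1],[[0,0,0],[0,0,0],1],[[0,0,0],[0,0,0],1]]'
```

```text
clock: 13.45
position: [0.4719, 0.0807, 0.0087]
eef_rot: [0.13, 0.992, -0.001, -0.001]
ft_force: [-0.5, -1.0, 2.9]
gripper_width: 0.0001
grasp_force: 1.1
```

```bash
python3 -m jog '[[[-0.001,-0.0053,0],[0,0,0],1],[[-0.001,-0.0053,0],[0,0,0],1],[[-0.001,-0.0053,0],[0,0,0],1],[[-0.001,-0.0053,0],[0,0,0],1],[[-0.0024,-0.0048,0],[0,0,0],1],[[-0.0024,-0.0048,0],[0,0,0],1],[[-0.0024,-0.0048,0],[0,0,0],1],[[-0.0024,-0.0048,0],[0,0,0],1],[[0,0,0],[0,0,0],1],[[0,0,0],[0,0,0],1]]'
```

```text
clock: 14.45
position: [0.4755, 0.0381, 0.009]
eef_rot: [0.13, 0.992, -0.001, 0.0]
ft_force: [1.0, -1.4, 2.0]
gripper_width: -0.0001
grasp_force: 1.0
```

```bash
python3 -m jog '[[[-0.0037,-0.0039,0],[0,0,0],1],[[-0.0037,-0.0039,0],[0,0,0],1],[[-0.0037,-0.0039,0],[0,0,0],1],[[-0.0037,-0.0039,0],[0,0,0],1],[[-0.0047,-0.0027,0],[0,0,0],1],[[-0.0047,-0.0027,0],[0,0,0],1],[[-0.0047,-0.0027,0],[0,0,0],1],[[-0.0047,-0.0027,0],[0,0,0],1],[[0,0,0],[0,0,0],1],[[0,0,0],[0,0,0],1]]'
```

```text
clock: 15.45
position: [0.5021, 0.0042, 0.0092]
eef_rot: [0.13, 0.992, -0.0, 0.001]
ft_force: [1.2, -0.5, 1.0]
gripper_width: -0.0002
grasp_force: 1.0
```

```bash
python3 -m jog '[[[-0.0052,-0.0013,0.0003],[0,0,0],1],[[-0.0052,-0.0013,0.0003],[0,0,0],1],[[-0.0052,-0.0013,0],[0,0,0],1],[[-0.0052,-0.0013,0],[0,0,0],1],[[-0.0053,0.0003,0],[0,0,0],1],[[-0.0053,0.0003,0],[0,0,0],1],[[-0.0053,0.0003,0],[0,0,0],1],[[-0.0053,0.0003,0],[0,0,0],1],[[0,0,0],[0,0,0],1],[[0,0,0],[0,0,0],1]]'
```

```text
clock: 16.45
position: [0.5422, -0.0097, 0.0088]
eef_rot: [0.13, 0.992, -0.0, 0.002]
ft_force: [0.1, 0.3, 2.2]
gripper_width: 0.0004
grasp_force: 1.1
```

```bash
python3 -m jog '[[[-0.0051,0.0018,0],[0,0,0],1],[[-0.0051,0.0018,0],[0,0,0],1],[[-0.0051,0.0018,0],[0,0,0],1],[[-0.0051,0.0018,0],[0,0,0],1],[[-0.0043,0.0032,0],[0,0,0],1],[[-0.0043,0.0032,0],[0,0,0],1],[[-0.0043,0.0032,0],[0,0,0],1],[[-0.0043,0.0032,0],[0,0,0],1],[[0,0,0],[0,0,0],1],[[0,0,0],[0,0,0],1],[[0,0,0],[0,0,0],1]]'
python3 - <<'E'
from h import *
from bench import *
from scipy.spatial.distance import cdist
c=read_camera("wrist");b=read_camera("scene")
cv2.imwrite("pics/f.png",cv2.hconcat([cv2.resize(c["pixels"],(400,250)),cv2.resize(b["pixels"][160:285,230:430],(400,250))])[:,:,::-1])
Y=[x[0] for x in blobs(b["pixels"],(20,120,60),(35,255,255)) if 265<x[0][0]<385 and 180<x[0][1]<280]
for y in Y:print(y.round(1),ray(b,y,.037)[:2].round(4))
s=state();print(s["position"],s["ft_force"],s["grasp_force"])
E
```

```text
clock: 17.55
position: [0.5835, 0.001, 0.0089]
eef_rot: [0.129, 0.992, 0.0, 0.001]
ft_force: [0.9, 0.1, 2.3]
gripper_width: 0.0001
grasp_force: 1.0
[323.  202.8] [0.5006 0.0066]
[309.3 205.7] [ 0.5359 -0.0086]
[338.4 205.7] [0.4749 0.0404]
[350. 215.] [0.472  0.0834]
[299.4 219.4] [0.5851 0.0109]
[353.5 228.5] [0.4948 0.1218]
[347.5 241. ] [0.533  0.1411]
[0.58302978 0.00073137 0.00883484] [1.5052798  0.94611158 2.80709604] 1.0666532851882948
```

View pics/f.png

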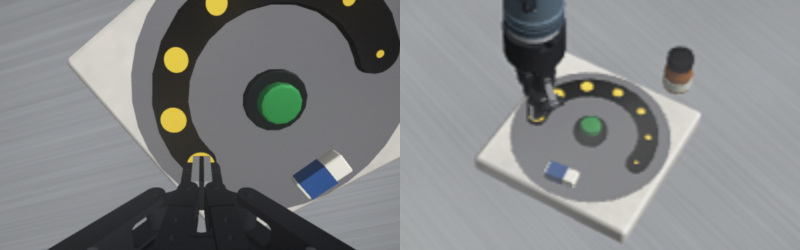

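The picture shows the fingertips on the largest dot (wrist half, about (201,158)). The button is up, the console has not visibly moved, and the push is about 2.5 N. Handing in.

```bash
python3 -c "
from bench import *
print(sign_off())"
```

```text
the job is handed in; nothing more can be done
None
```

I pressed the green button fully down and let it come up, then swiped the strip from the smallest dot to the largest without lifting off. The job is handed in with the fingertips resting on the largest dot at about 2.5 N and the console not visibly moved; `sign_off()` returned no verdict.

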